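Seat a marble column blank in V-blocks and clamp it

ROBOT

A 7-joint arm with a two-finger parallel gripper is mounted at the origin on the work surface. World frame = base frame: x ahead of the robot, y to its left, z up, the work surface at z = 0. Lengths are in m, angles in rad, forces in N, time in s.
With the tool pointing down it reaches from about 0.425 to 0.95 m from the base axis. Payload 4.7 kg.
Tool frame: the origin (TCP) lies on the centre line of the jaws, within the pads' length; the fingertips stand 17 mm ahead of it and the grasp point (between the pads) lies 2 mm behind it; z points along the fingers, y is the line along which they close (so a half turn about z gives the same grasp; the last joint's range is limited). The gripper opens to 85 mm and grips with 20 to 120 N. Pads are 22 mm wide; open, the fingers measure 114 mm over their backs; the gripper's body (76 mm by 85 mm) begins 54 mm behind the grasp point. The pads swing forward as they close: fully open they stand 13 mm farther back than shut.
Start: joints at [-1.343, 0.469, -0.049, 1.532, 0.024, 1.141, -0.082], TCP at [0.171, 0.653, 0.248] pointing down, gripper open.
Joint ranges: [-2.59, 2.59], [-0.33, 1.99], [-1.39, 1.29], [0.1, 2.45], [-1.04, 4.18], [0.21, 1.99], [-2.66, 2.66]. Speed limits (rad/s): [2.57, 2.57, 3.14, 3.14, 3.14, 3.14, 3.14].

INTERFACE

Orientations are given as [roll, pitch, yaw] about the fixed x, y, z axes, in that order (R = Rz(yaw) Ry(pitch) Rx(roll)).
In Python, from plant import bot gives the robot as it stands.
- The arm moves only by the shell command python3 -m pendant 'ROWS' [OPENING] [FORCE]. ROWS is JSON, a list of rows, each an object of numbers: "dx", "dy", "dz": the shift along the tool's x, y, z in m; "turn": the turn about the tool's z in degrees. In form: [{"dx": .., "dy": .., "dz": .., "turn": ..}, ...]. A call has 1 to 5 rows; each row shifts and turns the commanded pose from where the row before left it, along the tool's axes as they then stand; what a row does not reach is not made up. A row lasts 1/8 s, in which the tool goes at most 62.5 mm and 10.7 degrees, less where a joint would pass 70% of its speed; a pose out of reach is approached as far as the arm can. A call with a gripper value outside its range is refused whole. OPENING is the closure, from 0 (fully open) to 1 (shut), set as the call begins (- or left out, the last holds). The fingers move at their own pace and stop on an object; FORCE is the grip in N (left out, the last holds). Time passes only in rows, so rows that do not move let the fingers close. It gives the time, the measured TCP pose, the force, the opening and the grip force at its end, in the units of the state.
- bot.get_state(): the state, without advancing time (a new reading comes with each control period).
- bot.camera(name): name is "side" or "top"; returns a dict with "image" (384x512x3 uint8, blue, green, red), "fx", "fy", "cx", "cy" (pixels), "dist_coeffs" ([k1, k2, p1, p2, k3] as OpenCV has them; the pictures are not rectified), "rvec" (rotation vector, rad) and "tvec" (3), from world to camera coordinates, as OpenCV has them. Camera axes: x right, y down, z forward; pixel columns grow to the right and rows downward; lengths in m; the calibration is good to about 2 mm. A picture is of the moment at which its call begins. There is no depth.
- bot.job_done(): hands the job in; it is judged then, once.
Trained networks look in a picture, given as the dict that the camera call returned (one of the last four; its "shot" number tells which), for a name from the list of things; names that differ only in an ending like _2 or _b are one class to them, and where a whole thing is asked for, a point or a joint stands for the part that bears it (a point fixed in the world has none). Each returns a list of dicts, best first, with "score" (0 to 1); they miss things now and then, are a little off and sometimes report something else, mostly with a low value. They report only what shows in the picture. A call takes as long as a camera call. They do not tell look-alikes from the thing itself.
- bot.outline_of(thing, picture): "mask" (384x512 bool, what is visible of it).
- bot.mark_of(thing, picture): "centre" ([x, y, z] in m, in world coordinates, good to about 4 mm: a listed point, or the origin of a listed thing).
The state is a dict: "t": time; "qpos": joint angles; "qd": joint speeds; "joint_torque": joint torques, N m; "ee_pos": TCP position; "tool_rot": TCP orientation; "wrist_force": force on the tool from outside, world axes, zero at the start; "torque": the same for the moment, N m; "grip_width": finger opening in m; "grasp_force": force on a finger pad.
Only numpy, scipy, OpenCV 4.12 (cv2) and the standard library are available. Lean on these libraries where they do the work, as an engineer would, in place of code of your own. Each camera call takes 0.05 s, during which the arm holds its last target. There are 200 camera calls.

TASK

Lift the round marble column blank off its wooden rest and lower it gently into the pair of steel V-blocks, short of the clamp bridge, so that it beds down on both blocks. Then slide it along the Vs under the bridge until its end bears solidly on the end stop, its spring button pushed flush, and press the clamp plunger down until its pad bears firmly on the column, and leave it so. Marble bruises: do not drop, ram or crush it, and leave the other things on the bench where they are.

Things in the scene. Friction and masses are not known exactly. Their poses are not given: they have to be found in the camera images.
- column_center (a point): Centre of the column blank: a plain white marble cylinder lying on its side, 42 mm diameter, 200 mm long, 0.6 to 0.9 kg. Local y runs along its length (it may have rolled about y; either end may go to the stop). It starts across the two notches of the wooden rest, its centre 40 mm above the table. Out of the Vs it rolls freely.
- column: The same column blank as a solid; origin and axes as column_center.
- fixture: Clamping fixture, fixed: grey base plate 100 x 265 mm, 10 mm thick; origin at table level near its middle, local y along the Vs towards the end stop. On it stand two steel V-blocks, 66 mm wide, 90 degree V, V bottom 16 mm and block tops 41 mm above the table: one at y = -115 to -68 mm, one at +30 to +90 mm. Between them is only the plate: fingers holding the column fit there.
- seat (a point): Point on the fixture straight above its origin, 45.7 mm above the table, on the line where the axis of a bedded column lies. Axes as the fixture's. Lower the column with its centre at y = -50 to -35 mm (-40, say): it then clears the bridge and lies on both blocks. On the stop its centre is at y = -8 to +16 mm. Gripped, it may bear on one flank only; let go, it centres itself.
- bridge (a point): Middle of the top of the clamp bridge's beam, 100 mm above the table, at y = 77 mm. The bridge, fixed dark steel, spans the second V-block at y = 68 to 86 mm: a beam 86 to 100 mm above the table on two posts 37 to 49 mm either side of the Vs. The raised pad leaves 9 to 12 mm over a bedded column.
- stop: End stop: fixed steel bracket at y = 125 mm, 72 mm high, with a screwed abutment whose 26 mm square head the column's end meets at axis height. Its setting differs each time and is to be found by feel: the rigid face stands at y = 92 to 116 mm. A spring button (10 mm) stands 4 mm out of it; the column pushes it flush with about 2 N, then the face resists hard. Origin at y = 104 mm.
- plunger_head (a point): Centre of the top of the plunger's round head (32 mm diameter), 127 mm above the table when fully raised, 115 mm with the pad on a bedded column (48 mm above the pad's underside); straight above the V, at y = 77 mm in the fixture's frame. To be pressed straight down.
- plunger: Clamp plunger: head, rod and, at its lower end, a 20 mm round rubber pad; origin at the centre of the pad's underside, z up. It slides straight down in the bridge against a few newtons of friction, has no spring and stays where it is left. Raised, the pad is 79 mm above the table (it may start up to 3 mm lower); it meets a bedded column at 67 mm.
- rest: Wooden rest that the column starts on, fixed: board 90 x 170 mm with two notched bearers (50 to 75 mm either side of the middle, tops 31 mm above the table), the notches along local y; between them fingers have room down to the board, 8 mm thick; origin at table level in its middle.
- mallet: Bystander: hammer-shaped mallet, 240 mm, lying beside the rest, on its side away from the robot.
- offcut: Bystander: stepped marble offcut 70 x 100 x 55 mm, beside the fixture, on its side away from the robot.
- stub: Bystander: short upright marble cylinder, 60 mm diameter, 60 mm high.
- bar: Bystander: square marble bar 45 x 170 x 45 mm.
- chisel: Bystander: chisel with wooden handle, 210 mm, lying at the left side.
- figure: Bystander: small white turned figure 64 mm wide, 122 mm high.
- brush: Bystander: dusting brush lying at the back.
- pot: Bystander: terracotta cup 80 mm wide, 90 mm high.
Mind the look-alikes: they are no part of the job. Leave any pink look-alike of the column alone.

How it is judged:
On the way, in this order (a step that is already met when the one before it is completed fails the run):
1. the column lies bedded in both V-blocks, well short of the stop, held or let go (x of column_center in the frame of seat between -0.002 and 0.002 m and z of column_center in the frame of seat between -0.002 and 0.002 m and angle between the y axis of column_center and the y axis of seat, either way round below 0.03 rad and y of column_center in the frame of seat between -0.08 and -0.02 m), for 0.2 s.
2. the bedded column's end bears on the end stop with over 4 N (x of column_center in the frame of seat between -0.002 and 0.002 m and z of column_center in the frame of seat between -0.002 and 0.002 m and angle between the y axis of column_center and the y axis of seat, either way round below 0.03 rad and y of column_center in the frame of seat above -0.012 m and contact force between column and stop above 4 N), for 0.2 s.
3. the clamp pad bears on the home column with over 5 N (x of column_center in the frame of seat between -0.002 and 0.002 m and z of column_center in the frame of seat between -0.002 and 0.002 m and angle between the y axis of column_center and the y axis of seat, either way round below 0.03 rad and y of column_center in the frame of seat above -0.012 m and contact force between plunger and column above 5 N), for 0.2 s.
At the end, for the whole second after the job is handed in: the column lies released and at rest in both Vs, its axis within 2 mm and 0.03 rad of the seat line, its end on the stop (button held in with over 1.2 N: end within about 2 mm of the face), and the plunger down on it (pad no more than 1.5 mm above where it meets the bedded column) (x of column_center in the frame of seat between -0.002 and 0.002 m and z of column_center in the frame of seat between -0.002 and 0.002 m and angle between the y axis of column_center and the y axis of seat, either way round below 0.03 rad and y of column_center in the frame of seat above -0.012 m and contact force between column and stop above 1.2 N and z of plunger_head in the frame of seat below 0.0705 m and linear speed of column below 0.01 m/s and contact force between column and the fingers below 0.1 N); the robot touches nothing.
It fails at once if the column was dropped (not gripped and faster than 0.3 m/s, a fall of about 5 mm) (contact force between column and the fingers below 2 N and linear speed of column above 0.3 m/s).
It fails at once if the column was forced into the fixture (over 60 N on it before it is clamped) (contact force between column and fixture above 60 N and z of plunger_head in the frame of seat above 0.073 m).
It fails at once if the column was rammed against the end stop (over 30 N) (contact force between column and stop above 30 N).
It fails at once if the column was crushed by the clamp pad (over 40 N) (contact force between plunger and column above 40 N).
It fails at once if a bystander was moved by over 30 mm (distance of any of mallet, offcut, stub, bar, chisel, figure, brush, pot from where it was at the start of the episode above 0.03 m).
It also fails if it takes over 72 s, if anything falls off the work surface, if the arm or the gripper's body presses on something with over 40 N, if the wrist force passes 120 N, or if a joint passes its speed limit or range.

## Working session

There is one attempt and no reset: what is moved stays moved. The work goes in short steps, Python scripts to look and compute and a shell command to move; the robot and the scene stay as the last step left them, time stands still between calls to the robot, and variables do not carry over. Pictures are saved under pics/ and viewed, at most 10 in all, crops included, and the job is handed in when it is done.

```bash
ls; mkdir -p pics; cat > h.py <<'E'
import numpy as np, cv2
from plant import bot
def proj(p,c):
    return cv2.projectPoints(np.float64(p).reshape(-1,1,3),np.float64(c["rvec"]),np.float64(c["tvec"]),np.array([[c["fx"],0,c["cx"]],[0,c["fy"],c["cy"]],[0,0,1.]]),np.float64(c["dist_coeffs"]))[0].reshape(-1,2)
def back(uv,z,c):
    K=np.array([[c["fx"],0,c["cx"]],[0,c["fy"],c["cy"]],[0,0,1.]])
    n=cv2.undistortPoints(np.float64(uv).reshape(-1,1,2),K,np.float64(c["dist_coeffs"])).reshape(-1,2)
    R=cv2.Rodrigues(np.float64(c["rvec"]))[0];o=-R.T@np.float64(c["tvec"]).ravel()
    d=np.c_[n,np.ones(len(n))]@R
    return o+d*((z-o[2])/d[:,2])[:,None]
E
python3 - <<'E'
from h import *
s=bot.get_state();print({k:np.round(v,3).tolist() for k,v in s.items()})
for n in("top","side"):
    c=bot.camera(n);cv2.imwrite(f"pics/{n}0.png",c["image"])
    for t in("column_center","seat","bridge","plunger_head","stop","rest","fixture","stub","figure","offcut"):
        print(n,t,[(np.round(d["centre"],3).tolist(),round(d["score"],2),np.round(proj(d["centre"],c)[0]).tolist()) for d in bot.mark_of(t,c)[:3]])
E
```

```text
pics
{'t': 0.0, 'qpos': [-1.343, 0.469, -0.049, 1.534, 0.024, 1.141, -0.082], 'qd': [0.0, 0.0, 0.001, -0.001, 0.0, 0.001, 0.001], 'joint_torque': [0.0, -51.029, -0.047, -23.772, 0.011, 0.007, 0.0], 'ee_pos': [0.171, 0.652, 0.247], 'tool_rot': [-3.14, 0.0, 2.885], 'wrist_force': [0.168, 0.124, 0.053], 'torque': [-0.002, -0.025, -0.015], 'grasp_force': 0.0, 'grip_width': 0.085}
top column_center [([0.328, -0.129, 0.02], 0.86, [278.0, 253.0]), ([0.448, -0.398, 0.023], 0.84, [347.0, 220.0]), ([0.534, -0.163, 0.043], 0.81, [286.0, 199.0])]
top seat []
top bridge [([0.574, 0.25, 0.099], 0.65, [174.0, 189.0])]
top plunger_head [([0.572, 0.255, 0.122], 0.63, [171.0, 189.0])]
top stop [([0.575, 0.281, 0.044], 0.44, [170.0, 189.0])]
top rest []
top fixture [([0.565, 0.176, -0.003], 0.88, [199.0, 192.0]), ([0.5, 0.418, -0.0], 0.38, [138.0, 210.0])]
top stub [([0.777, 0.052, -0.0], 0.61, [230.0, 139.0])]
top figure [([0.737, 0.337, 0.003], 0.68, [158.0, 150.0])]
top offcut [([0.666, 0.168, -0.005], 0.88, [201.0, 167.0])]
side column_center [([0.532, -0.161, 0.038], 0.84, [276.0, 236.0]), ([0.324
[... 208 characters left out ...]
506, 0.418, -0.003], 0.57, [187.0, 140.0])]
side plunger_head [([0.576, 0.254, 0.124], 0.57, [222.0, 130.0]), ([0.563, 0.176, 0.044], 0.44, [230.0, 163.0]), ([0.619, -0.509, -0.003], 0.26, [384.0, 333.0])]
side stop [([0.577, 0.281, 0.045], 0.58, [220.0, 144.0])]
side rest [([0.536, -0.167, 0.0], 0.96, [278.0, 246.0])]
side fixture [([0.568, 0.177, -0.0], 0.91, [232.0, 172.0]), ([0.74, -0.297, 0.004], 0.15, [364.0, 249.0])]
side stub [([0.783, 0.05, 0.003], 0.62, [306.0, 172.0]), ([0.574, 0.256, 0.079], 0.36, [222.0, 140.0])]
side figure [([0.618, -0.509, -0.004], 0.61, [383.0, 333.0]), ([0.738, 0.336, 0.001], 0.57, [253.0, 133.0])]
side offcut [([0.665, 0.17, -0.001], 0.67, [258.0, 164.0])]
```

```bash
python3 - <<'E'
from h import *
ims=[cv2.imread(f"pics/{n}0.png") for n in("top","side")]
a=cv2.resize(ims[0][110:290,120:400],None,fx=2.1,fy=2.1,interpolation=cv2.INTER_CUBIC);b=cv2.resize(ims[1][110:350,150:430],None,fx=1.9,fy=1.9,interpolation=cv2.INTER_CUBIC)
cv2.imwrite("pics/a.png",a);cv2.imwrite("pics/b.png",b);print(a.shape,b.shape)
for n in("top","side"):
    c=bot.camera(n)
    for t,z in(("column",.045),("fixture",.01),("rest",.02)):
        for d in bot.outline_of(t,c)[:3]:
            m=d["mask"];v,u=np.nonzero(m)
            r=cv2.minAreaRect(np.c_[u,v].astype(np.float32))
            q=back(cv2.boxPoints(r),z,c)
            w=back(np.c_[u,v],z,c)[:,:2];e=np.linalg.eigh(np.cov(w.T));ax=e[1][:,1]
            print(n,t,round(d["score"],2),m.sum(),[round(u.mean()),round(v.mean())],"axis deg",np.round(np.degrees(np.arctan2(ax[1],ax[0]))%180,1),np.round(w.mean(0),3))
E
```

```text
(378, 588, 3) (456, 532, 3)
top column 0.73 581 [348, 220] axis deg 104.5 [ 0.449 -0.398]
top column 0.68 521 [278, 254] axis deg 120.3 [ 0.326 -0.13 ]
top column 0.64 559 [286, 199] axis deg 103.7 [ 0.531 -0.163]
top fixture 0.88 1730 [195, 192] axis deg 83.4 [0.565 0.189]
top rest 0.92 466 [287, 199] axis deg 105.6 [ 0.532 -0.17 ]
top rest 0.48 1667 [195, 192] axis deg 82.7 [0.564 0.187]
side column 0.87 1642 [301, 325] axis deg 104.1 [ 0.439 -0.413]
side column 0.86 1270 [203, 264] axis deg 119.0 [ 0.315 -0.148]
side column 0.58 1019 [277, 237] axis deg 103.3 [ 0.527 -0.168]
side fixture 0.8 2118 [228, 166] axis deg 76.9 [0.569 0.207]
side rest 0.71 830 [271, 252] axis deg 101.7 [ 0.499 -0.186]
side rest 0.28 42 [220, 131] axis deg 57.9 [0.625 0.379]
```

View pics/a.png

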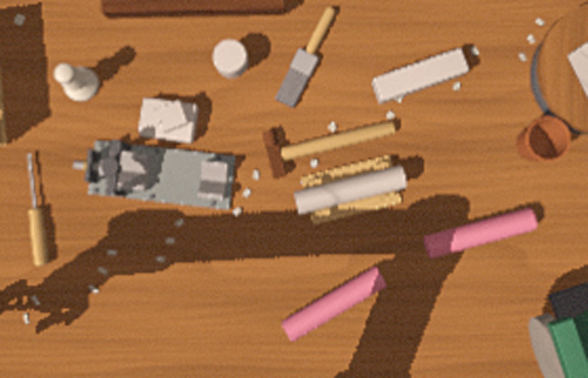

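View pics/b.png

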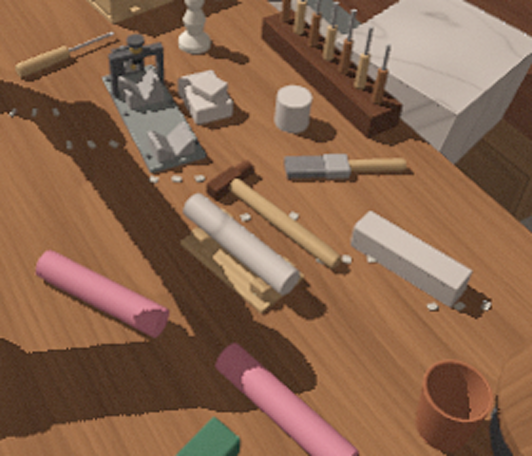

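The top crop shows three look-alikes. The white cylinder at top pixel (286,199) lies on the wooden rest. The other two, at (348,220) and (278,254), are pink and lie on the table, and the square white bar is at about (320,145). The white one on the rest, which the networks put at z≈40 mm, is the column. The fixture axis lies at about 83.4° and the column axis at about 103.5°. I'll move out towards it now.

```bash
python3 -m pendant '[{"dx":-0.045,"dy":-0.034},{"dx":-0.045,"dy":-0.034},{"dx":-0.045,"dy":-0.034},{"dx":-0.045,"dy":-0.034},{"dx":-0.045,"dy":-0.034}]' 0 40; python3 -m pendant '[{"dx":-0.045,"dy":-0.034},{"dx":-0.045,"dy":-0.034},{"dx":-0.045,"dy":-0.034},{"turn":10.5},{"turn":10.5}]';python3 -m pendant '[{"turn":10.5},{"turn":10.5},{"turn":10.5},{"turn":9.3}]'
cat >> h.py <<'E'
def d(x,y,z):
    s=bot.get_state();from scipy.spatial.transform import Rotation as R
    r=R.from_euler('xyz',s["tool_rot"]);yv=r.as_matrix()[:,1]
    print("d tool",np.round(r.inv().apply(np.array([x,y,z])-s["ee_pos"]),4),"pos",np.round(s["ee_pos"],4),"yang",np.round(np.degrees(np.arctan2(yv[1],yv[0])),2),"rot",np.round(s["tool_rot"],3),"F",np.round(s["wrist_force"],1),"T",np.round(s["torque"],2),"grip",np.round([s["grip_width"],s["grasp_force"]],4),"t",s["t"])
E
python3 -c "
from h import *
d(.5345,-.169,.15)"
```

```text
d tool [-0.5599 -0.7027  0.0983] pos [0.1714 0.6529 0.2483] yang 75.29 rot [ 3.142 -0.     2.885] F [ 0.4 -0.6 -0.4] T [-0.04  0.01 -0.01] grip [0.0857 0.    ] t 1.5invalid input
invalid input
invalid input
```

```bash
python3 -m pendant '[{"dx":-0.045,"dy":-0.034,"dz":0,"turn":0},{"dx":-0.045,"dy":-0.034,"dz":0,"turn":0},{"dx":-0.045,"dy":-0.034,"dz":0,"turn":0},{"dx":-0.045,"dy":-0.034,"dz":0,"turn":0},{"dx":-0.045,"dy":-0.034,"dz":0,"turn":0}]' 0 40
```

```text
t: 2.12
ee_pos: [0.3469, 0.4298, 0.2486]
tool_rot: [3.141, 0.0, 2.885]
wrist_force: [1.4, 0.9, 0.5]
grip_width: 0.0851
grasp_force: 0.0
```

```bash
python3 -m pendant '[{"dx":-0.045,"dy":-0.034,"dz":0,"turn":0},{"dx":-0.045,"dy":-0.034,"dz":0,"turn":0},{"dx":-0.045,"dy":-0.034,"dz":0,"turn":0},{"dx":0,"dy":0,"dz":0,"turn":10.5},{"dx":0,"dy":0,"dz":0,"turn":10.5}]'; python3 -m pendant '[{"dx":0,"dy":0,"dz":0,"turn":10.5},{"dx":0,"dy":0,"dz":0,"turn":10.5},{"dx":0,"dy":0,"dz":0,"turn":10.5},{"dx":0,"dy":0,"dz":0,"turn":9.3},{"dx":0,"dy":0,"dz":0,"turn":0}]'
python3 -c "
from h import *
d(.5345,-.169,.15)"
```

```text
t: 2.75
ee_pos: [0.4512, 0.2974, 0.2485]
tool_rot: [3.141, -0.0, 2.51]
wrist_force: [0.4, 0.8, -0.3]
grip_width: 0.0853
grasp_force: 0.0
t: 3.38
ee_pos: [0.4505, 0.2985, 0.2484]
tool_rot: [3.141, -0.0, 1.808]
wrist_force: [0.1, 0.6, 0.4]
grip_width: 0.0854
grasp_force: 0.0
d tool [-0.4742 -0.0283  0.0984] pos [0.4505 0.2985 0.2484] yang 13.61 rot [ 3.141 -0.     1.808] F [0.1 0.6 0.4] T [-0.03 -0.04  0.03] grip [0.0854 0.    ] t 3.375
```

```bash
python3 -m pendant '[{"dx":-0.053,"dy":-0.003,"dz":0,"turn":0},{"dx":-0.053,"dy":-0.003,"dz":0,"turn":0},{"dx":-0.053,"dy":-0.003,"dz":0,"turn":0},{"dx":-0.053,"dy":-0.003,"dz":0,"turn":0},{"dx":-0.053,"dy":-0.003,"dz":0,"turn":0}]'; python3 -m pendant '[{"dx":-0.053,"dy":-0.003,"dz":0,"turn":0},{"dx":-0.053,"dy":-0.003,"dz":0.03,"turn":0},{"dx":-0.053,"dy":-0.003,"dz":0.04,"turn":0},{"dx":-0.05,"dy":-0.004,"dz":0.03,"turn":0},{"dx":0,"dy":0,"dz":0,"turn":0}]'
python3 - <<'E'
from h import *
d(.5345,-.169,.15)
n="side"
c=bot.camera(n);cv2.imwrite("pics/s1.png",cv2.resize(c["image"][160:300,200:360],None,fx=4,fy=4,interpolation=cv2.INTER_CUBIC))
for n in("side","top"):
    c=bot.camera(n)
    for t in("column_center","rest"):
        print(n,t,[(np.round(d["centre"],3).tolist(),round(d["score"],2)) for d in bot.mark_of(t,c)[:3]])
E
```

```text
t: 4.0
ee_pos: [0.4979, 0.0356, 0.2486]
tool_rot: [3.141, -0.0, 1.81]
wrist_force: [-0.2, 0.4, 0.6]
grip_width: 0.0851
grasp_force: 0.0
t: 4.62
ee_pos: [0.5313, -0.1705, 0.1485]
tool_rot: [-3.137, 0.001, 1.801]
wrist_force: [0.2, 1.0, 0.3]
grip_width: 0.0855
grasp_force: 0.0
d tool [ 0.0008  0.0035 -0.0015] pos [ 0.5313 -0.1705  0.1485] yang 13.2 rot [-3.137e+00  1.000e-03  1.801e+00] F [0.2 1.  0.3] T [0.06 0.02 0.  ] grip [0.0855 0.    ] t 4.625
side column_center [([0.324, -0.13, 0.021], 0.72), ([0.45, -0.403, 0.022], 0.65), ([0.535, -0.164, 0.039], 0.6)]
side rest [([0.535, -0.171, -0.0], 0.89), ([0.576, 0.254, 0.124], 0.46), ([0.57, 0.251, 0.101], 0.24)]
top column_center [([0.452, -0.398, 0.025], 0.93), ([0.533, -0.161, 0.044], 0.61), ([0.532, -0.161, 0.037], 0.5)]
top rest [([0.531, -0.171, 0.001], 0.51)]
```

View pics/s1.png

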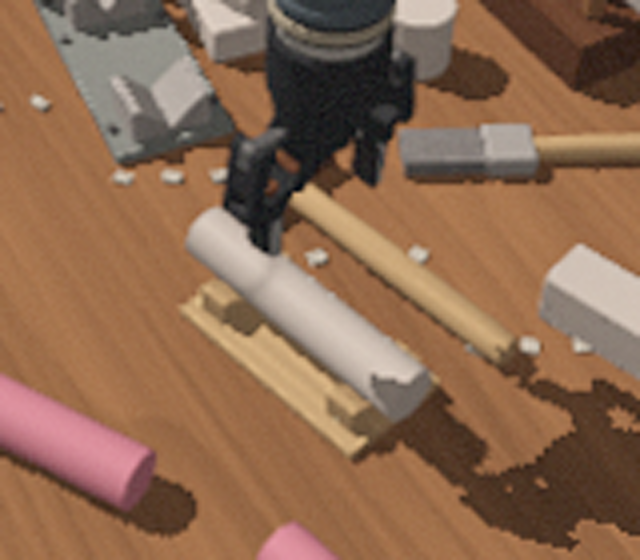

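The crop confirms it: the open fingers are above the white column at about (275,235), which lies on the rest, and the mallet handle is well clear. I'll lower and grip.

```bash
python3 -m pendant '[{"dx":0.001,"dy":0.003,"dz":0.03,"turn":0},{"dx":0,"dy":0,"dz":0.03,"turn":0},{"dx":0,"dy":0,"dz":0.03,"turn":0},{"dx":0,"dy":0,"dz":0.021,"turn":0},{"dx":0,"dy":0,"dz":0,"turn":0}]'; python3 -m pendant '[{"dx":0,"dy":0,"dz":0,"turn":0},{"dx":0,"dy":0,"dz":0,"turn":0},{"dx":0,"dy":0,"dz":0,"turn":0},{"dx":0,"dy":0,"dz":0,"turn":0},{"dx":0,"dy":0,"dz":0,"turn":0}]' 1 35;python3 -m pendant '[{"dx":0,"dy":0,"dz":0,"turn":0},{"dx":0,"dy":0,"dz":0,"turn":0},{"dx":0,"dy":0,"dz":0,"turn":0}]'
python3 -c "
from h import *
d(.5345,-.169,.15)"
```

```text
t: 5.6
ee_pos: [0.5353, -0.1631, 0.0389]
tool_rot: [-3.14, -0.001, 1.808]
wrist_force: [-0.2, 0.1, -0.2]
grip_width: 0.085
grasp_force: 0.0
t: 6.22
ee_pos: [0.5321, -0.1652, 0.0405]
tool_rot: [-3.136, -0.003, 1.805]
wrist_force: [-9.7, -1.3, 10.1]
grip_width: 0.0411
grasp_force: 34.5
t: 6.6
ee_pos: [0.5321, -0.1652, 0.0405]
tool_rot: [-3.135, -0.003, 1.805]
wrist_force: [-9.4, -1.2, 9.9]
grip_width: 0.0409
grasp_force: 34.5
d tool [-0.0039  0.0008 -0.1096] pos [ 0.5321 -0.1652  0.0405] yang 13.42 rot [-3.135e+00 -3.000e-03  1.805e+00] F [-9.4 -1.2  9.9] T [-0.21  2.08  0.09] grip [ 0.0409 34.4515] t 6.6
```

```bash
python3 -m pendant '[{"dx":0,"dy":-0.003,"dz":-0.001,"turn":0},{"dx":0,"dy":0,"dz":-0.004,"turn":0},{"dx":0,"dy":0,"dz":-0.01,"turn":0},{"dx":0,"dy":0,"dz":-0.02,"turn":0},{"dx":0,"dy":0,"dz":-0.03,"turn":0}]' 1 50; python3 -m pendant '[{"dx":0,"dy":0,"dz":-0.04,"turn":0},{"dx":0,"dy":0,"dz":-0.03,"turn":10},{"dx":0,"dy":0,"dz":0,"turn":10},{"dx":0,"dy":0,"dz":0,"turn":0},{"dx":0,"dy":0,"dz":0,"turn":0}]'
python3 - <<'E'
from h import *
u=np.array([np.cos(np.radians(83.4)),np.sin(np.radians(83.4))])
p=np.array([.5645,.177])+(-.0435)*u;print(p)
d(p[0],p[1],.15)
E
```

```text
t: 7.22
ee_pos: [0.5325, -0.1644, 0.1048]
tool_rot: [-3.14, -0.001, 1.807]
wrist_force: [0.7, 0.2, -7.2]
grip_width: 0.0407
grasp_force: 51.8
t: 7.85
ee_pos: [0.5326, -0.1645, 0.1742]
tool_rot: [-3.14, -0.0, 1.46]
wrist_force: [-0.4, -0.1, -7.3]
grip_width: 0.0404
grasp_force: 52.0
[0.55950023 0.13378828]
d tool [ 0.2994 -0.0062  0.0243] pos [ 0.5326 -0.1645  0.1742] yang -6.34 rot [-3.14 -0.    1.46] F [-0.4 -0.1 -7.3] T [-0.03 -0.04 -0.  ] grip [4.04000e-02 5.19972e+01] t 7.85
```

```bash
python3 -m pendant '[{"dx":0.04,"dy":0,"dz":0,"turn":0},{"dx":0.05,"dy":-0.002,"dz":0,"turn":0},{"dx":0.06,"dy":-0.002,"dz":0,"turn":0},{"dx":0.06,"dy":-0.002,"dz":0,"turn":0},{"dx":0.05,"dy":0,"dz":0,"turn":0}]'; python3 -m pendant '[{"dx":0.03,"dy":0,"dz":0,"turn":0},{"dx":0.005,"dy":0,"dz":0.02,"turn":0},{"dx":0,"dy":0,"dz":0.02,"turn":0},{"dx":0,"dy":0,"dz":0,"turn":0},{"dx":0,"dy":0,"dz":0,"turn":0}]'
python3 - <<'E'
from h import *
u=np.array([np.cos(np.radians(83.4)),np.sin(np.radians(83.4))])
p=np.array([.5645,.177])+(-.0485)*u;print(p)
d(p[0],p[1],.0437)
for n in("top","side"):
    c=bot.camera(n);im=c["image"]
    v=(110,260,130,290) if n=="top" else (90,240,150,310)
    cv2.imwrite(f"pics/{n}2.png",cv2.resize(im[v[0]:v[1],v[2]:v[3]],None,fx=4,fy=4,interpolation=cv2.INTER_CUBIC))
    for t in("column_center","seat","fixture","bridge","plunger_head","stop"):
        print(n,t,[(np.round(d["centre"],3).tolist(),round(d["score"],2)) for d in bot.mark_of(t,c)[:3] if np.linalg.norm(np.array(d["centre"])[:2]-[.565,.18])<.12])
E
```

```text
t: 8.48
ee_pos: [0.5561, 0.0968, 0.1742]
tool_rot: [-3.14, -0.0, 1.461]
wrist_force: [1.5, -0.8, -7.8]
grip_width: 0.0407
grasp_force: 52.1
t: 9.1
ee_pos: [0.5611, 0.1285, 0.1351]
tool_rot: [3.141, -0.0, 1.457]
wrist_force: [0.5, 0.7, -8.1]
grip_width: 0.0408
grasp_force: 52.6
[0.55892555 0.12882142]
d tool [ 0.0001 -0.0022  0.0914] pos [0.5611 0.1285 0.1351] yang -6.51 rot [ 3.141 -0.     1.457] F [ 0.5  0.7 -8.1] T [ 0.02 -0.04 -0.01] grip [4.08000e-02 5.25721e+01] t 9.1
top column_center [([0.563, 0.134, 0.135], 0.53)]
top seat [([0.56, 0.181, 0.046], 0.63)]
top fixture [([0.564, 0.179, -0.003], 0.86)]
top bridge [([0.574, 0.252, 0.098], 0.93)]
top plunger_head []
top stop [([0.575, 0.282, 0.047], 0.6)]
side column_center [([0.562, 0.132, 0.131], 0.7)]
side seat [([0.566, 0.176, 0.044], 0.55)]
side fixture [([0.566, 0.181, 0.002], 0.82)]
side bridge [([0.569, 0.257, 0.099], 0.78)]
side plunger_head []
side stop [([0.578, 0.281, 0.045], 0.39)]
```

View pics/top2.png

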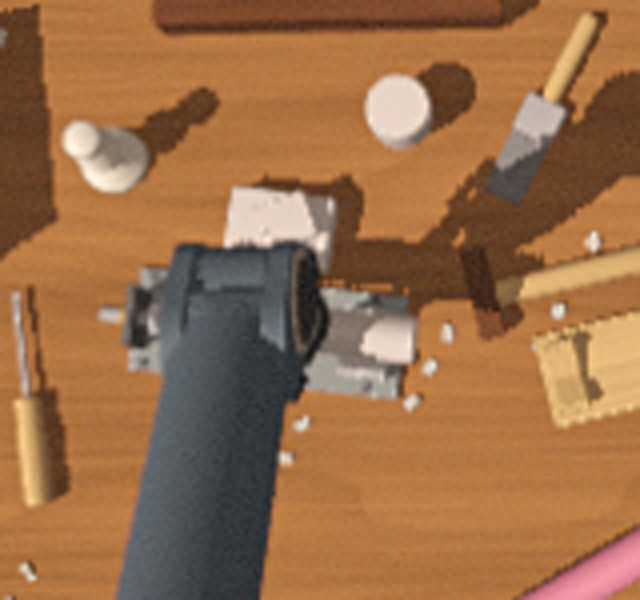

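View pics/side2.png

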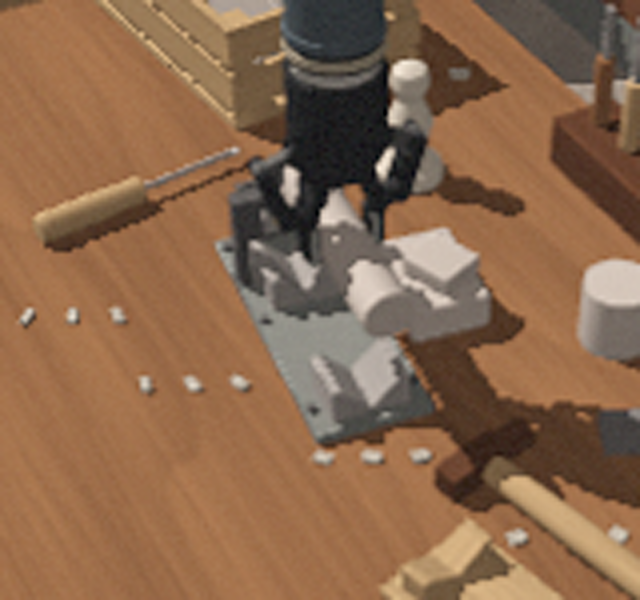

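The top view shows the arm over the fixture. The side view shows the gripped column in line above both Vs and short of the bridge, with the offcut just behind it. I'll lower it.

```bash
python3 -m pendant '[{"dx":0,"dy":-0.0015,"dz":0.02,"turn":0},{"dx":0,"dy":0,"dz":0.025,"turn":0},{"dx":0,"dy":0,"dz":0.02,"turn":0},{"dx":0,"dy":0,"dz":0.01,"turn":0},{"dx":0,"dy":0,"dz":0.005,"turn":0}]'; python3 -m pendant '[{"dx":0,"dy":0,"dz":0.002,"turn":0},{"dx":0,"dy":0,"dz":0.001,"turn":0},{"dx":0,"dy":0,"dz":0,"turn":0}]'
python3 -m pendant '[{"dx":0,"dy":0,"dz":0.002,"turn":0},{"dx":0,"dy":0,"dz":0,"turn":0}]'
```

```text
t: 10.42
ee_pos: [0.5593, 0.129, 0.0544]
tool_rot: [3.142, 0.0, 1.457]
wrist_force: [0.1, -0.0, -6.3]
grip_width: 0.0404
grasp_force: 52.6
t: 10.8
ee_pos: [0.5593, 0.1291, 0.0521]
tool_rot: [3.141, -0.0, 1.457]
wrist_force: [-0.4, -0.0, -7.6]
grip_width: 0.0405
grasp_force: 52.6
t: 11.05
ee_pos: [0.5589, 0.129, 0.0496]
tool_rot: [-3.141, -0.0, 1.457]
wrist_force: [0.3, 0.3, -8.1]
grip_width: 0.0408
grasp_force: 52.6
```

```bash
python3 -m pendant '[{"dx":0,"dy":0,"dz":0.001,"turn":0},{"dx":0,"dy":0,"dz":0,"turn":0}]'; python3 -m pendant '[{"dx":0,"dy":0,"dz":0.001,"turn":0},{"dx":0,"dy":0,"dz":0,"turn":0}]'
python3 -m pendant '[{"dx":0,"dy":0,"dz":0.001,"turn":0},{"dx":0,"dy":0,"dz":0,"turn":0}]'
```

```text
t: 11.3
ee_pos: [0.559, 0.1289, 0.0486]
tool_rot: [-3.141, 0.0, 1.457]
wrist_force: [-0.2, -0.2, -7.6]
grip_width: 0.0403
grasp_force: 52.6
t: 11.55
ee_pos: [0.559, 0.129, 0.0476]
tool_rot: [-3.141, -0.0, 1.457]
wrist_force: [0.2, -0.4, -8.6]
grip_width: 0.0408
grasp_force: 52.6
t: 11.8
ee_pos: [0.5589, 0.129, 0.0472]
tool_rot: [-3.141, -0.001, 1.457]
wrist_force: [-2.6, 0.1, 0.2]
grip_width: 0.0406
grasp_force: 53.5
```

```bash
python3 -m pendant '[{"dx":0,"dy":-0.001,"dz":0.0005,"turn":0},{"dx":0,"dy":0,"dz":0,"turn":0}]'; python3 -m pendant '[{"dx":0,"dy":0,"dz":0.0005,"turn":0},{"dx":0,"dy":0,"dz":0,"turn":0}]'
python3 -c "
from h import *
d(.56,.13,.05)"
```

```text
t: 12.05
ee_pos: [0.5586, 0.1291, 0.0468]
tool_rot: [3.14, -0.001, 1.457]
wrist_force: [-2.1, -0.2, 2.8]
grip_width: 0.0405
grasp_force: 53.7
t: 12.3
ee_pos: [0.5586, 0.1291, 0.0467]
tool_rot: [3.141, -0.001, 1.457]
wrist_force: [-5.1, -0.2, 7.3]
grip_width: 0.0403
grasp_force: 54.5
d tool [ 0.0011  0.0013 -0.0033] pos [0.5586 0.1291 0.0467] yang -6.53 rot [ 3.141e+00 -1.000e-03  1.457e+00] F [-5.1 -0.2  7.3] T [-0.16  0.66 -0.09] grip [4.03000e-02 5.45116e+01] t 12.3
```

```bash
python3 -m pendant '[{"dx":0,"dy":-0.001,"dz":0,"turn":0},{"dx":0,"dy":0,"dz":0,"turn":0}]' - 20; python3 -m pendant '[{"dx":0,"dy":0,"dz":0,"turn":0},{"dx":0,"dy":0,"dz":0,"turn":0},{"dx":0,"dy":0,"dz":0,"turn":0},{"dx":0,"dy":0,"dz":0,"turn":0}]' 0.35
python3 - <<'E'
from h import *
for n in("top","side"):
    c=bot.camera(n)
    for t in("column_center",):
        print(n,t,[(np.round(d["centre"],3).tolist(),round(d["score"],2)) for d in bot.mark_of(t,c)[:3] if np.linalg.norm(np.array(d["centre"])[:2]-[.565,.18])<.12])
E
```

```text
t: 12.55
ee_pos: [0.5583, 0.1291, 0.0465]
tool_rot: [3.139, -0.001, 1.456]
wrist_force: [-0.8, -1.1, 5.7]
grip_width: 0.0405
grasp_force: 54.0
t: 13.05
ee_pos: [0.557, 0.1293, 0.0455]
tool_rot: [-3.141, 0.0, 1.457]
wrist_force: [-0.4, -0.7, 0.5]
grip_width: 0.0554
grasp_force: 0.0
top column_center [([0.561, 0.133, 0.047], 0.59)]
side column_center [([0.561, 0.133, 0.041], 0.64)]
```

```bash
python3 -m pendant '[{"dx":0,"dy":0.001,"dz":0,"turn":0},{"dx":0,"dy":0,"dz":0,"turn":0},{"dx":0,"dy":0,"dz":0,"turn":0},{"dx":0,"dy":0,"dz":0,"turn":0}]' 1 30; python3 -m pendant '[{"dx":0,"dy":0,"dz":0,"turn":0},{"dx":0,"dy":0,"dz":0,"turn":0}]'
python3 -c "
from h import *
d(.56,.13,.05)"
```

```text
t: 13.75
ee_pos: [0.5579, 0.1291, 0.0458]
tool_rot: [-3.141, -0.0, 1.457]
wrist_force: [-2.0, 0.6, 4.5]
grip_width: 0.0412
grasp_force: 30.3
t: 14.0
ee_pos: [0.5579, 0.1291, 0.0458]
tool_rot: [-3.141, -0.0, 1.457]
wrist_force: [-2.3, 0.8, 6.1]
grip_width: 0.0413
grasp_force: 30.3
d tool [ 0.0011  0.002  -0.0042] pos [0.5579 0.1291 0.0458] yang -6.52 rot [-3.141 -0.     1.457] F [-2.3  0.8  6.1] T [ 0.06  0.5  -0.18] grip [ 0.0413 30.3055] t 14.0
```

```bash
python3 -m pendant '[{"dx":0.002,"dy":-0.0005,"dz":-0.0005,"turn":0},{"dx":0.004,"dy":0,"dz":0,"turn":0},{"dx":0.004,"dy":0,"dz":0,"turn":0}]'; python3 -m pendant '[{"dx":0.004,"dy":0,"dz":0,"turn":0},{"dx":0.004,"dy":0,"dz":0,"turn":0},{"dx":0.002,"dy":0,"dz":0,"turn":0},{"dx":0,"dy":0,"dz":0,"turn":0}]'
```

```text
t: 14.38
ee_pos: [0.5587, 0.1358, 0.0459]
tool_rot: [3.141, 0.004, 1.455]
wrist_force: [-0.3, -6.6, 1.0]
grip_width: 0.0409
grasp_force: 30.8
t: 14.88
ee_pos: [0.56, 0.1462, 0.0459]
tool_rot: [3.141, 0.003, 1.456]
wrist_force: [-0.2, -7.1, 1.6]
grip_width: 0.0411
grasp_force: 30.8
```

```bash
python3 -m pendant '[{"dx":0.003,"dy":0,"dz":-0.0004,"turn":0},{"dx":0.003,"dy":0,"dz":0,"turn":0},{"dx":0.003,"dy":0,"dz":0,"turn":0}]'; python3 -m pendant '[{"dx":0.002,"dy":0,"dz":0,"turn":0},{"dx":0.002,"dy":0,"dz":0,"turn":0},{"dx":0,"dy":0,"dz":0,"turn":0}]'
```

```text
t: 15.25
ee_pos: [0.5613, 0.1583, 0.0462]
tool_rot: [3.141, 0.0, 1.457]
wrist_force: [2.6, -2.8, -5.6]
grip_width: 0.0413
grasp_force: 30.9
t: 15.62
ee_pos: [0.5615, 0.1625, 0.0466]
tool_rot: [3.141, -0.001, 1.458]
wrist_force: [3.0, -1.2, -6.8]
grip_width: 0.0409
grasp_force: 31.0
```

```bash
python3 -m pendant '[{"dx":0.001,"dy":0.001,"dz":0.0005,"turn":0},{"dx":0.001,"dy":0,"dz":0,"turn":0},{"dx":0.001,"dy":0,"dz":0,"turn":0},{"dx":0,"dy":0,"dz":0,"turn":0}]'; python3 -m pendant '[{"dx":0.001,"dy":0,"dz":0,"turn":0},{"dx":0.001,"dy":0,"dz":0,"turn":0},{"dx":0.001,"dy":0,"dz":0,"turn":0},{"dx":0,"dy":0,"dz":0,"turn":0}]'
```

```text
t: 16.12
ee_pos: [0.5624, 0.1647, 0.046]
tool_rot: [-3.141, 0.0, 1.457]
wrist_force: [1.8, -1.9, -4.5]
grip_width: 0.041
grasp_force: 31.2
t: 16.62
ee_pos: [0.5628, 0.1682, 0.046]
tool_rot: [-3.141, -0.0, 1.457]
wrist_force: [-0.2, -1.3, -5.8]
grip_width: 0.0405
grasp_force: 31.2
```

```bash
python3 -m pendant '[{"dx":0.001,"dy":0,"dz":0.0002,"turn":0},{"dx":0.001,"dy":0,"dz":0,"turn":0},{"dx":0.001,"dy":0,"dz":0,"turn":0},{"dx":0,"dy":0,"dz":0,"turn":0}]'; python3 -m pendant '[{"dx":0.001,"dy":0,"dz":0,"turn":0},{"dx":0.001,"dy":0,"dz":0,"turn":0},{"dx":0.001,"dy":0,"dz":0,"turn":0},{"dx":0,"dy":0,"dz":0,"turn":0}]'
```

```text
t: 17.12
ee_pos: [0.5631, 0.1706, 0.0459]
tool_rot: [-3.141, 0.0, 1.457]
wrist_force: [-1.1, -3.9, -1.7]
grip_width: 0.0416
grasp_force: 31.4
t: 17.62
ee_pos: [0.5635, 0.1736, 0.0459]
tool_rot: [-3.141, 0.0, 1.457]
wrist_force: [-1.7, -5.0, -1.5]
grip_width: 0.0408
grasp_force: 31.5
```

```bash
for i in 1; do :; done; python3 -m pendant '[{"dx":0.001,"dy":0,"dz":0,"turn":0},{"dx":0.001,"dy":0,"dz":0,"turn":0},{"dx":0,"dy":0,"dz":0,"turn":0}]'; python3 -m pendant '[{"dx":0.001,"dy":0,"dz":0,"turn":0},{"dx":0.001,"dy":0,"dz":0,"turn":0},{"dx":0,"dy":0,"dz":0,"turn":0}]'; python3 -m pendant '[{"dx":0.001,"dy":0,"dz":0,"turn":0},{"dx":0.001,"dy":0,"dz":0,"turn":0},{"dx":0,"dy":0,"dz":0,"turn":0}]'
```

```text
t: 18.0
ee_pos: [0.5637, 0.1751, 0.0459]
tool_rot: [-3.141, 0.001, 1.457]
wrist_force: [-0.9, -5.8, 0.0]
grip_width: 0.0411
grasp_force: 31.5
t: 18.38
ee_pos: [0.5639, 0.1766, 0.0459]
tool_rot: [-3.141, 0.001, 1.457]
wrist_force: [-2.1, -6.4, -0.5]
grip_width: 0.0412
grasp_force: 31.5
t: 18.75
ee_pos: [0.5641, 0.1782, 0.0459]
tool_rot: [-3.141, 0.002, 1.456]
wrist_force: [-1.1, -7.3, -0.8]
grip_width: 0.0412
grasp_force: 31.5
```

```bash
python3 -m pendant '[{"dx":0.001,"dy":0,"dz":0,"turn":0},{"dx":0.001,"dy":0,"dz":0,"turn":0},{"dx":0,"dy":0,"dz":0,"turn":0}]'; python3 -m pendant '[{"dx":0.001,"dy":0,"dz":0,"turn":0},{"dx":0.001,"dy":0,"dz":0,"turn":0},{"dx":0,"dy":0,"dz":0,"turn":0}]'; python3 -m pendant '[{"dx":0.001,"dy":0,"dz":0,"turn":0},{"dx":0,"dy":0,"dz":0,"turn":0}]'
```

```text
t: 19.12
ee_pos: [0.5641, 0.1786, 0.0459]
tool_rot: [-3.141, 0.004, 1.456]
wrist_force: [-2.5, -10.0, 1.4]
grip_width: 0.041
grasp_force: 31.6
t: 19.5
ee_pos: [0.5641, 0.1786, 0.0459]
tool_rot: [-3.14, 0.006, 1.455]
wrist_force: [-3.0, -14.5, 3.9]
grip_width: 0.0409
grasp_force: 31.7
t: 19.75
ee_pos: [0.5642, 0.1786, 0.0459]
tool_rot: [-3.14, 0.007, 1.455]
wrist_force: [-3.4, -15.3, 3.2]
grip_width: 0.0409
grasp_force: 31.7
```

```bash
python3 -m pendant '[{"dx":0.0007,"dy":0,"dz":0,"turn":0},{"dx":0,"dy":0,"dz":0,"turn":0},{"dx":0,"dy":0,"dz":0,"turn":0},{"dx":0,"dy":0,"dz":0,"turn":0}]'
python3 - <<'E'
from h import *
d(.56,.13,.05)
for n in("top","side"):
    c=bot.camera(n);im=c["image"]
    if n=="side":cv2.imwrite(f"pics/{n}3.png",cv2.resize(im[110:200,190:290],None,fx=6,fy=6,interpolation=cv2.INTER_CUBIC))
    for t in("column_center","plunger_head","plunger","bridge"):
        print(n,t,[(np.round(d["centre"],3).tolist(),round(d["score"],2)) for d in bot.mark_of(t,c)[:3] if np.linalg.norm(np.array(d["centre"])[:2]-[.565,.18])<.12])
E
```

```text
t: 20.25
ee_pos: [0.5642, 0.1786, 0.0459]
tool_rot: [-3.14, 0.008, 1.454]
wrist_force: [-3.3, -16.7, 3.6]
grip_width: 0.0408
grasp_force: 31.7
d tool [-0.0488  0.0015 -0.0037] pos [0.5642 0.1786 0.0459] yang -6.68 rot [-3.14   0.008  1.454] F [ -3.3 -16.7   3.6] T [-3.3   0.7   0.18] grip [ 0.0408 31.7054] t 20.25
top column_center [([0.565, 0.183, 0.049], 0.76)]
top plunger_head [([0.566, 0.18, 0.044], 0.43)]
top plunger []
top bridge []
side column_center [([0.569, 0.182, 0.042], 0.7)]
side plunger_head []
side plunger []
side bridge [([0.572, 0.253, 0.1], 0.56)]
```

View pics/side3.png

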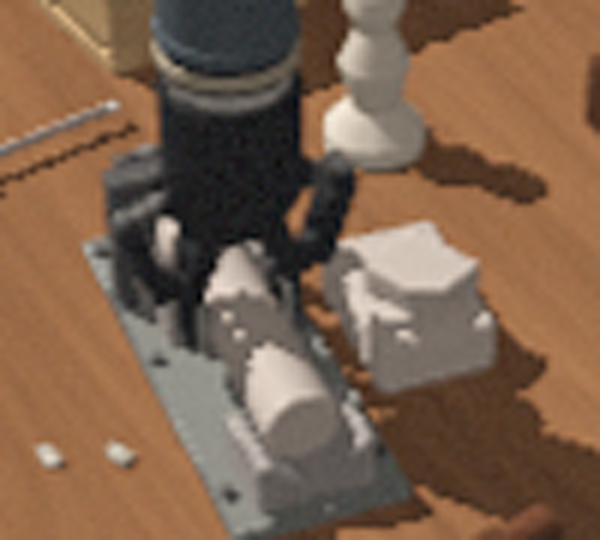

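The side view shows the column (end at about (300,420) in the crop) lying in the front V and running under the bridge, with the offcut untouched. Travel stopped dead with force rising to 16 N, so it is on the stop. I'll ease off and release.

```bash
python3 -m pendant '[{"dx":-0.002,"dy":0.0,"dz":0,"turn":0},{"dx":0,"dy":0,"dz":0,"turn":0}]'; python3 -m pendant '[{"dx":0,"dy":0,"dz":0,"turn":0},{"dx":0,"dy":0,"dz":0,"turn":0},{"dx":0,"dy":0,"dz":0,"turn":0},{"dx":0,"dy":0,"dz":0,"turn":0}]' 0.33
python3 - <<'E'
from h import *
d(.56,.13,.05)
for n in("top","side"):
    c=bot.camera(n)
    print(n,[(np.round(d["centre"],3).tolist(),round(d["score"],2)) for d in bot.mark_of("column_center",c)[:3] if np.linalg.norm(np.array(d["centre"])[:2]-[.565,.18])<.12])
E
```

```text
t: 21.0
ee_pos: [0.5642, 0.1786, 0.0459]
tool_rot: [-3.14, 0.005, 1.455]
wrist_force: [-2.5, -12.1, 2.6]
grip_width: 0.041
grasp_force: 31.6
t: 21.5
ee_pos: [0.5649, 0.1842, 0.046]
tool_rot: [3.141, -0.001, 1.458]
wrist_force: [-0.2, -0.8, 0.5]
grip_width: 0.057
grasp_force: 0.0
d tool [-0.0544  0.0012 -0.004 ] pos [0.5649 0.1842 0.046 ] yang -6.46 rot [ 3.141e+00 -1.000e-03  1.458e+00] F [-0.2 -0.8  0.5] T [-0.04 -0.01 -0.05] grip [0.057 0.   ] t 21.5
top [([0.563, 0.182, 0.046], 0.81)]
side [([0.565, 0.184, 0.044], 0.88)]
```

```bash
python3 -m pendant '[{"dx":-0.003,"dy":0,"dz":-0.01,"turn":0},{"dx":0,"dy":0,"dz":-0.03,"turn":0},{"dx":0,"dy":0,"dz":-0.05,"turn":0},{"dx":0,"dy":0,"dz":-0.05,"turn":0},{"dx":-0.06,"dy":0,"dz":-0.04,"turn":0}]'; python3 -m pendant '[{"dx":-0.06,"dy":0,"dz":0,"turn":0},{"dx":-0.03,"dy":0,"dz":0,"turn":0},{"dx":0,"dy":0,"dz":0,"turn":0},{"dx":0,"dy":0,"dz":0,"turn":0}]' 1
python3 - <<'E'
from h import *
d(.573,.254,.17)
for n in("top","side"):
    c=bot.camera(n);im=c["image"]
    v=(150,230,140,230) if n=="top" else (110,200,190,290)
    cv2.imwrite(f"pics/{n}4.png",cv2.resize(im[v[0]:v[1],v[2]:v[3]],None,fx=4,fy=4,interpolation=cv2.INTER_CUBIC))
    for t in("column_center","plunger_head","bridge","seat","stop"):
        print(n,t,[(np.round(d["centre"],3).tolist(),round(d["score"],2)) for d in bot.mark_of(t,c)[:3] if np.linalg.norm(np.array(d["centre"])[:2]-[.565,.18])<.12])
a,b=[cv2.imread(f"pics/{n}4.png") for n in("top","side")]
a=cv2.copyMakeBorder(a,0,40,0,0,0);cv2.imwrite("pics/c4.png",np.hstack([a,b]))
E
```

```text
t: 22.32
ee_pos: [0.5595, 0.1324, 0.2234]
tool_rot: [3.138, -0.003, 1.465]
wrist_force: [-0.4, 0.1, -0.5]
grip_width: 0.0572
grasp_force: 0.0
t: 22.82
ee_pos: [0.5484, 0.0403, 0.2208]
tool_rot: [3.141, -0.001, 1.458]
wrist_force: [-0.1, 0.3, -0.2]
grip_width: -0.0001
grasp_force: 0.0
d tool [0.215  0.0004 0.0511] pos [0.5484 0.0403 0.2208] yang -6.46 rot [ 3.141e+00 -1.000e-03  1.458e+00] F [-0.1  0.3 -0.2] T [-0.01 -0.02 -0.02] grip [-0.0001  0.    ] t 22.825
top column_center [([0.568, 0.182, 0.052], 0.78)]
top plunger_head []
top bridge [([0.57, 0.255, 0.097], 0.9), ([0.564, 0.187, 0.05], 0.3)]
top seat [([0.56, 0.179, 0.047], 0.55)]
top stop [([0.576, 0.282, 0.049], 0.64)]
side column_center [([0.569, 0.181, 0.043], 0.65)]
side plunger_head [([0.575, 0.254, 0.122], 0.38)]
side bridge [([0.572, 0.254, 0.096], 0.69)]
side seat [([0.564, 0.174, 0.045], 0.72)]
side stop [([0.576, 0.278, 0.051], 0.47), ([0.564, 0.181, 0.045], 0.25)]
```

View pics/c4.png

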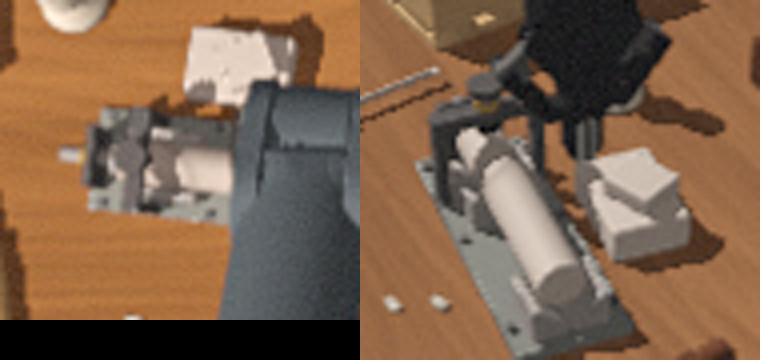

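Left, the top view shows the column under the bridge up to the stop at (100,160). Right, the side view shows it bedded in both Vs, with the plunger head still raised at (483,88). I'll go over the plunger head.

```bash
python3 -m pendant '[{"dx":0.04,"dy":0,"dz":0,"turn":0},{"dx":0.05,"dy":0,"dz":0,"turn":0},{"dx":0.055,"dy":0,"dz":0,"turn":0},{"dx":0.05,"dy":0,"dz":0,"turn":0},{"dx":0.02,"dy":0,"dz":0,"turn":0}]'; python3 -m pendant '[{"dx":0,"dy":0,"dz":0.03,"turn":0},{"dx":0,"dy":0,"dz":0.03,"turn":0},{"dx":0,"dy":0,"dz":0.01,"turn":0},{"dx":0,"dy":0,"dz":0,"turn":0}]'
python3 -c "
from h import *
d(.5728,.254,.144)"
```

```text
t: 24.05
ee_pos: [0.5721, 0.257, 0.22]
tool_rot: [-3.141, -0.001, 1.462]
wrist_force: [-0.0, -0.1, 0.2]
grip_width: 0.0002
grasp_force: 0.0
t: 24.55
ee_pos: [0.5728, 0.252, 0.1505]
tool_rot: [-3.141, 0.001, 1.456]
wrist_force: [0.1, -0.4, 0.3]
grip_width: -0.0001
grasp_force: 0.0
d tool [ 0.0019 -0.0002  0.0065] pos [0.5728 0.252  0.1505] yang -6.58 rot [-3.141e+00  1.000e-03  1.456e+00] F [ 0.1 -0.4  0.3] T [-0.01 -0.04  0.01] grip [-0.0001  0.    ] t 24.55
```

```bash
python3 -m pendant '[{"dx":0.002,"dy":0,"dz":0.003,"turn":0},{"dx":0,"dy":0,"dz":0.003,"turn":0},{"dx":0,"dy":0,"dz":0,"turn":0}]'; python3 -m pendant '[{"dx":0,"dy":0,"dz":0.003,"turn":0},{"dx":0,"dy":0,"dz":0.002,"turn":0},{"dx":0,"dy":0,"dz":0,"turn":0}]'; python3 -m pendant '[{"dx":0,"dy":0,"dz":0.002,"turn":0},{"dx":0,"dy":0,"dz":0,"turn":0}]'
```

```text
t: 24.92
ee_pos: [0.573, 0.255, 0.1448]
tool_rot: [3.141, -0.0, 1.457]
wrist_force: [0.1, -0.6, 0.3]
grip_width: -0.0002
grasp_force: 0.0
t: 25.3
ee_pos: [0.5732, 0.2549, 0.1397]
tool_rot: [3.141, -0.0, 1.457]
wrist_force: [-0.2, -0.0, 1.7]
grip_width: -0.0001
grasp_force: 1.0
t: 25.55
ee_pos: [0.5732, 0.255, 0.1376]
tool_rot: [3.141, -0.0, 1.457]
wrist_force: [0.4, -0.4, 2.4]
grip_width: -0.0
grasp_force: 1.3
```

```bash
python3 -m pendant '[{"dx":0,"dy":0,"dz":0.002,"turn":0},{"dx":0,"dy":0,"dz":0.001,"turn":0},{"dx":0,"dy":0,"dz":0,"turn":0}]'; python3 -m pendant '[{"dx":0,"dy":0,"dz":0.001,"turn":0},{"dx":0,"dy":0,"dz":0.001,"turn":0},{"dx":0,"dy":0,"dz":0,"turn":0}]'; python3 -m pendant '[{"dx":0,"dy":0,"dz":0.001,"turn":0},{"dx":0,"dy":0,"dz":0.001,"turn":0},{"dx":0,"dy":0,"dz":0,"turn":0}]'
```

```text
t: 25.92
ee_pos: [0.5731, 0.255, 0.1344]
tool_rot: [3.141, -0.0, 1.457]
wrist_force: [1.9, 0.7, 3.0]
grip_width: -0.0002
grasp_force: 1.1
t: 26.3
ee_pos: [0.5731, 0.255, 0.1325]
tool_rot: [3.141, -0.0, 1.457]
wrist_force: [2.0, 1.3, 2.8]
grip_width: -0.0001
grasp_force: 1.3
t: 26.68
ee_pos: [0.5732, 0.255, 0.1316]
tool_rot: [3.141, -0.001, 1.457]
wrist_force: [-1.5, -0.1, 10.1]
grip_width: -0.0003
grasp_force: 4.7
```

```bash
python3 -m pendant '[{"dx":0,"dy":0,"dz":0.001,"turn":0},{"dx":0,"dy":0,"dz":0,"turn":0}]'; python3 -m pendant '[{"dx":0,"dy":0,"dz":0.0008,"turn":0},{"dx":0,"dy":0,"dz":0,"turn":0},{"dx":0,"dy":0,"dz":0,"turn":0}]'
```

```text
t: 26.92
ee_pos: [0.5732, 0.255, 0.1316]
tool_rot: [3.141, -0.001, 1.457]
wrist_force: [-2.9, -0.8, 13.8]
grip_width: -0.0
grasp_force: 7.3
t: 27.3
ee_pos: [0.5732, 0.255, 0.1315]
tool_rot: [-3.142, -0.002, 1.457]
wrist_force: [-4.3, -1.1, 18.5]
grip_width: 0.0
grasp_force: 9.4
```

Firm: 18.5 N, and the tool no longer moves. I'll hold briefly, then retreat straight up and check.

```bash
python3 -m pendant '[{"dx":0,"dy":0,"dz":0,"turn":0},{"dx":0,"dy":0,"dz":0,"turn":0},{"dx":0,"dy":0,"dz":-0.003,"turn":0},{"dx":0,"dy":0,"dz":-0.003,"turn":0},{"dx":0,"dy":0,"dz":-0.01,"turn":0}]'; python3 -m pendant '[{"dx":0,"dy":0,"dz":-0.04,"turn":0},{"dx":0,"dy":0,"dz":-0.05,"turn":0},{"dx":-0.05,"dy":0,"dz":0,"turn":0},{"dx":-0.06,"dy":0,"dz":0,"turn":0},{"dx":-0.06,"dy":0,"dz":0,"turn":0}]'; python3 -m pendant '[{"dx":-0.05,"dy":0,"dz":0,"turn":0},{"dx":0,"dy":0,"dz":0,"turn":0},{"dx":0,"dy":0,"dz":0,"turn":0}]'
python3 - <<'E'
from h import *
for n in("top","side"):
    c=bot.camera(n);im=c["image"]
    v=(150,230,140,230) if n=="top" else (110,200,190,290)
    cv2.imwrite(f"pics/{n}5.png",cv2.resize(im[v[0]:v[1],v[2]:v[3]],None,fx=4,fy=4,interpolation=cv2.INTER_CUBIC))
    for t in("column_center","plunger_head"):
        print(n,t,[(np.round(d["centre"],3).tolist(),round(d["score"],2)) for d in bot.mark_of(t,c)[:3] if np.linalg.norm(np.array(d["centre"])[:2]-[.565,.18])<.12])
a,b=[cv2.imread(f"pics/{n}5.png") for n in("top","side")]
a=cv2.copyMakeBorder(a,0,40,0,0,0);cv2.imwrite("pics/c5.png",np.hstack([a,b]))
E
```

```text
t: 27.92
ee_pos: [0.5719, 0.2545, 0.1438]
tool_rot: [-3.139, 0.002, 1.457]
wrist_force: [-0.5, 0.2, -0.1]
grip_width: -0.0002
grasp_force: 0.0
t: 28.55
ee_pos: [0.5532, 0.0843, 0.2351]
tool_rot: [3.141, -0.0, 1.458]
wrist_force: [0.2, -0.2, 0.3]
grip_width: -0.0002
grasp_force: 0.0
t: 28.92
ee_pos: [0.548, 0.037, 0.2349]
tool_rot: [-3.141, -0.001, 1.457]
wrist_force: [0.1, 0.6, 0.1]
grip_width: 0.0
grasp_force: 0.0
top column_center [([0.573, 0.282, 0.046], 0.71), ([0.563, 0.184, 0.05], 0.7)]
top plunger_head [([0.571, 0.254, 0.111], 0.62)]
side column_center [([0.566, 0.178, 0.04], 0.85)]
side plunger_head [([0.576, 0.256, 0.115], 0.49)]
```

View pics/c5.png

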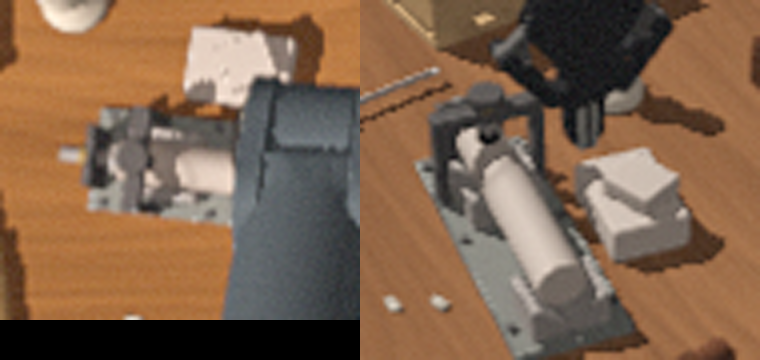

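The side view shows the plunger down, its pad on the column at (488,132) and its head at (487,93). The column hasn't shifted and the robot is clear, so I'm handing in.

```bash
python3 -c "
from plant import bot
print(bot.job_done())"
```

```text
the job is handed in; nothing more can be done
None
```

The white column is bedded in both V-blocks with its end on the stop (about 16 N when pushed home) and the clamp pad pressed down on it (18.5 N at the wrist); the robot is clear and the job is handed in at about 29 s, but no verdict was shown.

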